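Lower the hatch of the source store with the hook pole

ROBOT

A 6-joint arm with a two-finger parallel gripper is mounted at the origin on a cart in front of the work surface, level with it; the furniture and walls round the work are solid. World frame = base frame: x ahead of the robot, y to its left, z up, the work surface at z = 0. Lengths are in m, angles in rad, forces in N, time in s.
With the tool pointing down it reaches from about 0.275 to 0.825 m from the base axis. Payload 4.9 kg.
Tool frame: the origin (TCP) lies midway between the tips of the shut fingers; the grasp point (between the pads) lies 19 mm behind it (bot.grip_depth is the distance from the TCP to the grasp point, in m); z points along the fingers, y is the line along which they close (so a half turn about z gives the same grasp; the last joint's range is limited). The gripper opens to 85 mm and grips with 20 to 120 N. Pads are 22 mm wide; open, the fingers measure 114 mm over their backs; the gripper's body (76 mm by 85 mm) begins 54 mm behind the grasp point. The pads swing forward as they close: fully open they stand 13 mm farther back than shut.
Start: joints at [-0.134, 0.326, -0.193, 1.052, 0, 1.437], TCP at [0.55, 0, 0.231] pointing down, gripper open.
Joint ranges: [-2.65, 2.65], [-0.97, 1.79], [-1.3, 1.35], [-1.93, 2.1], [-1.47, 1.37], [-3.14, 3.14]. Speed limits (rad/s): [2.57, 2.57, 3.14, 3.14, 3.14, 3.14].

INTERFACE

Orientations are given as a unit quaternion [w, x, y, z].
In Python, from cell import bot gives the robot as it stands. Calls block until the motion is done:
- bot.move_pose(position, orientation): joint-space move of the TCP to a pose.
- bot.move_linear(position, speed=0.15, rotation=None, until_force=None): straight line of the TCP; rotation=None keeps the orientation; speed is the mean speed in m/s. With until_force (N) it stops when the force on the tool has changed by that much, and returns True; else False.
- bot.goto_joints(angles): joint-space move.
- bot.set_gripper(opening, grasp_force=None): opening from 0.0 (shut) to 1.0 (fully open); grasp_force is the grip in N (None keeps the last); returns when the fingers have stopped.
- bot.wait(seconds).
- bot.solve_ik(position, orientation): joint angles nearest the present ones, or None.
- bot.camera(name): name is "scene" or "side" or "wrist"; returns the picture (384x512x3 uint8, red, green, blue); there is no depth.
- bot.calibration(name): a dict with "mtx" (3x3 intrinsics, pixels), "extrinsics" (4x4, takes a point from world to camera coordinates); the wrist camera has in their place "hand_eye" (4x4, takes a point from camera to tool coordinates, whose origin is the TCP and whose axes are the flange's). Camera axes: x right, y down, z forward; pixel columns grow to the right and rows downward; lengths in m; the calibration is good to about 2 mm. A picture is of the moment at which its call begins: read the wrist's pose just before it. calibration takes no time and is no camera call.
A pose or a line that the arm cannot do raises bot.PlanningError and nothing moves.
- bot.close_job(): hands the job in; it is judged then, once.
Trained networks look in the newest picture that a camera, given by its name, has taken for a name from the list of things; names that differ only in an ending like _2 or _b are one class to them, and where a whole thing is asked for, a point or a joint stands for the part that bears it (a point fixed in the world has none). Each returns a list of dicts, best first, with "confidence" (0 to 1); they miss things now and then, are a little off and sometimes report something else, mostly with a low value. They report only what shows in the picture. A call takes as long as a camera call.
- bot.search_frame(camera, thing): "bbox" ([left, top, width, height] in pixels, round what is visible of it).
Readings, each from a call of its own:
- bot.read_clock(): time.
- bot.read_joint_positions(): joint angles.
- bot.read_joint_vel(): joint speeds.
- bot.read_joint_efforts(): joint torques, N m.
- bot.read_position(): TCP position.
- bot.read_tool_rot(): TCP orientation.
- bot.read_ft_force(): force on the tool from outside, world axes, zero at the start.
- bot.read_moment(): the same for the moment, N m.
- bot.read_gripper_width(): opening from 0.0 (shut) to 1.0 (fully open).
- bot.read_finger_force(): force on a finger pad.
Only numpy, scipy, OpenCV 4.12 (cv2) and the standard library are available. Lean on these libraries where they do the work, as an engineer would, in place of code of your own. Each camera call takes 0.05 s, during which the arm holds its last target. There are 200 camera calls.

TASK

Open the shielded source store with the hook pole, keeping the gripper itself off the store: take the pole from its rest, hook it down into the eye on the shut hatch, and swing the hatch gently all the way down to its stop with the hook still in the eye, never letting it drop or forcing it. Then unhook the pole, leaving the hatch down, and lay it back in its rest as it was, hook hanging down; leave the timer, the dishes and the beaker where they are.

Things in the scene. Friction and masses are not known exactly. Their poses are not given: they have to be found in the camera images.
- store: shielded source store, a grey steel cabinet fixed to the bench, 160 deep x 172 wide x 372 mm high, two locked white drawers below, drop-front hatch above. Origin under its centre; its x axis points from its front into it, z up.
- hatch_hinge (a point): middle of the hinge line along the lower edge of the hatch, a white panel 170 wide x 154 high x 12 mm thick with a yellow sign, 200 mm above the bench. This frame swings with the hatch: y along the hinge line, z up the hatch to its free edge, x from its front face (the plane x = 0) inwards. With the hatch down, z points to the robot's side and x up, and the front face looks down.
- hatch (a joint): angle of the hatch: 0 shut and upright, 1.57 fully down and level, on its stop. A hinge spring presses it shut below about 0.2 rad (0.6 N at the eye); beyond that its weight (0.8 kg, mostly balanced by the spring) carries it down with 1 to 2 N at the eye. Little friction, lightly damped: let go, it drops.
- eye (a point): centre of the opening of the eye, a U of 6 mm steel bar on the front of the hatch, 133 mm up from the hinge line. Its outer bar, parallel to the hinge, has its axis 25 mm in front of the face (14 mm in front of this point); the opening is 22 mm from bar to face, 23 mm wide between the legs. Axes as hatch_hinge: the opening runs along z, so when shut it is entered from straight above.
- pole: hook pole, 235 mm long, 140 g. Origin in the middle of its black grip (96 long, 18 wide, 24 mm high, flat sides); x along the pole to the hook, z up as it lies in its rest. An 8 mm aluminium rod leaves both ends of the grip, from x = -92 to +110; on to the hook it is 6 mm steel, bent at right angles to -z: the hook's leg has its axis at x = 140 mm and ends 22 mm below the rod's axis.
- hook (a point): the bend of the pole's hook, in the pole's frame at x = 137, z = -3 mm. Out of the eye of the lowered hatch it can be drawn back past the bar only with the pole tilted 35 to 45 degrees, hook end up and handle low, and the bend close under the hatch; held level its leg jams on the bar.
- hook_tip (a point): free end of the hook, in the pole's frame at x = 140, z = -22 mm
- pole_rest: rest for the pole, fixed: a grey foot 172 x 64 mm with two open V posts 140 mm apart along its x axis, tops 82 mm high. Origin under its centre.
- rest_seat (a point): where the pole's origin lies when the pole is in the rest: 66 mm above the bench in the middle between the posts, the pole's x along the rest's x, hook hanging down past one end. The rod lies in the Vs, the grip between them with 18 mm to spare at each end.
- timer: small white timer lying on the bench, 60 x 66 x 19 mm, origin under its centre
- petri_pink: petri dish with pink medium, 58 mm across, 15 mm high, origin under its centre
- petri_cream: petri dish with cream medium, 58 mm across, 15 mm high, origin under its centre
- beaker: glass beaker, 58 mm across, 69 mm high, origin under its centre

How it is judged:
By the outcome, as a careful person would: the job done as asked, in the order asked, and still so for the second after the job is handed in, with the robot touching nothing.
It also fails if it takes over 59 s, if anything falls off the work surface, if the arm or the gripper's body presses on something with over 40 N, if the wrist force passes 120 N, or if a joint passes its speed limit or range.

## Working session

There is one attempt and no reset: what is moved stays moved. The work goes in short steps, each a Python script; the robot and the scene stay as the last script left them, time stands still between calls to the robot, and variables do not carry over. Pictures are saved under pics/ and viewed, at most 10 in all, crops included, and the job is handed in when it is done.

```bash
ls; mkdir -p pics; python3 - <<'E'
from cell import bot
import cv2, numpy as np
for c in ("scene","side","wrist"):
    im=bot.camera(c); cv2.imwrite(f"pics/{c}0.png",im[:,:,::-1])
    for t in ("store","hatch_hinge","eye","pole","hook","pole_rest","timer","petri_pink","petri_cream","beaker"):
        try:
            r=bot.search_frame(c,t)
            print(c,t,[(np.round(d["bbox"]).tolist(),round(d["confidence"],2)) for d in r[:2]])
        except Exception as e: print(c,t,e)
    k=bot.calibration(c); print({a:np.round(v,3).tolist() for a,v in k.items()})
a=cv2.imread("pics/scene0.png");b=cv2.imread("pics/side0.png")
print(bot.read_clock(),bot.read_tool_rot())
E
```

```text
pics
scene store [([302.0, 126.0, 18.0, 72.0], 0.81), ([232.0, 248.0, 44.0, 27.0], 0.47)]
scene hatch_hinge [([304.0, 126.0, 20.0, 39.0], 0.75)]
scene eye [([302.0, 125.0, 21.0, 41.0], 0.82), ([232.0, 248.0, 43.0, 26.0], 0.69)]
scene pole [([226.0, 248.0, 43.0, 11.0], 0.76)]
scene hook [([227.0, 248.0, 46.0, 9.0], 0.86)]
scene pole_rest [([235.0, 256.0, 40.0, 18.0], 0.76)]
scene timer [([352.0, 212.0, 21.0, 14.0], 0.61)]
scene petri_pink [([190.0, 294.0, 19.0, 18.0], 0.8)]
scene petri_cream [([182.0, 282.0, 22.0, 16.0], 0.48)]
scene beaker [([154.0, 268.0, 17.0, 27.0], 0.67)]
{'mtx': [[445.569, 0.0, 257.172], [0.0, 445.569, 192.409], [0.0, 0.0, 1.0]], 'extrinsics': [[-0.517, -0.856, 0.003, 0.272], [-0.545, 0.327, -0.772, 0.493], [0.66, -0.401, -0.636, 1.28], [0.0, 0.0, 0.0, 1.0]]}
side store [([301.0, 147.0, 94.0, 141.0], 0.7), ([212.0, 208.0, 4.0, 36.0], 0.7)]
side hatch_hinge [([304.0, 168.0, 50.0, 75.0], 0.66)]
side eye [([306.0, 169.0, 46.0, 70.0], 0.6)]
side pole [([213.0, 218.0, 5.0, 26.0], 0.48)]
side hook [([208.0, 210.0, 14.0, 36.0], 0.55), ([305.0, 167.0, 48.0, 73.0], 0.32)
[... 446 characters left out ...]
nsics': [[0.817, -0.577, 0.007, -0.489], [-0.323, -0.468, -0.822, 0.347], [0.478, 0.669, -0.569, 1.344], [0.0, 0.0, 0.0, 1.0]]}
wrist store [([334.0, 288.0, 157.0, 86.0], 0.69)]
wrist hatch_hinge []
wrist eye []
wrist pole [([122.0, 1.0, 80.0, 202.0], 0.8)]
wrist hook [([122.0, 0.0, 79.0, 206.0], 0.89)]
wrist pole_rest [([102.0, 16.0, 129.0, 186.0], 0.79)]
wrist timer []
wrist petri_pink []
wrist petri_cream []
wrist beaker []
{'mtx': [[343.854, 0.0, 258.5], [0.0, 343.854, 184.51], [0.0, 0.0, 1.0]], 'hand_eye': [[-0.002, -0.953, -0.302, 0.076], [1.0, -0.002, -0.001, 0.001], [0.0, -0.302, 0.953, -0.142], [0.0, 0.0, 0.0, 1.0]]}
1.65 [1.37949104e-05 7.07123945e-01 7.07089616e-01 2.07688172e-05]
```

```bash
python3 - <<'E'
import cv2, numpy as np
a=cv2.imread("pics/scene0.png")[105:325,140:400];b=cv2.imread("pics/side0.png")[130:370,150:410]
w=cv2.imread("pics/wrist0.png")
A=cv2.resize(a,(400,338),interpolation=cv2.INTER_CUBIC);B=cv2.resize(b,(400,369),interpolation=cv2.INTER_CUBIC)
m=np.zeros((369,800,3),np.uint8);m[:338,:400]=A;m[:,400:]=B
cv2.imwrite("pics/m0.png",m)
E
```

```text
(no output)
```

View pics/m0.png

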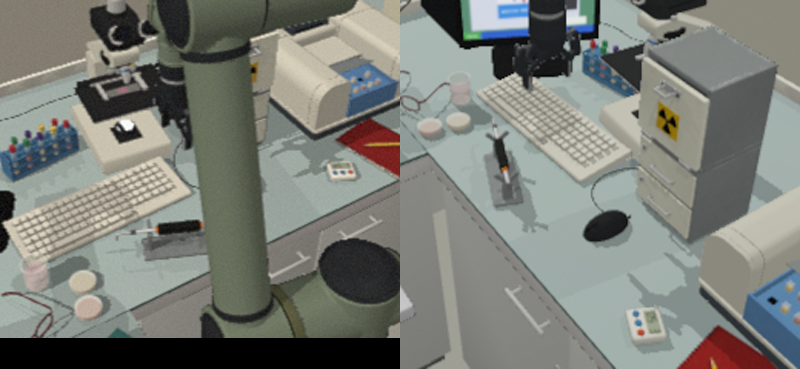

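View pics/wrist0.png

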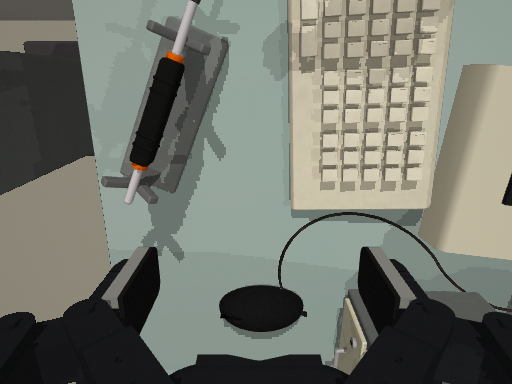

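```bash
cat > h.py <<'E'
from cell import bot
import cv2, numpy as np
from scipy.spatial.transform import Rotation as R
def rot(q): return R.from_quat(np.roll(q,-1))
def quat(M): return np.roll(R.from_matrix(M).as_quat(),1)
def toolT():
    T=np.eye(4);T[:3,:3]=rot(bot.read_tool_rot()).as_matrix();T[:3,3]=bot.read_position();return T
def camT(name,tool=None):   # camera -> world
    k=bot.calibration(name)
    return np.array(k["mtx"]),(tool@np.array(k["hand_eye"]) if name=="wrist" else np.linalg.inv(k["extrinsics"]))
def ray(KT,px):
    K,T=KT; d=T[:3,:3]@np.linalg.inv(K)@np.r_[px,1]; return T[:3,3],d/np.linalg.norm(d)
def onz(KT,px,z): o,d=ray(KT,px); return o+d*(z-o[2])/d[2]
def proj(KT,p):
    K,T=KT; c=K@(np.linalg.inv(T)@np.r_[p,1])[:3]; return c[:2]/c[2]
def tri(rs):
    A=np.zeros((3,3));b=np.zeros(3)
    for o,d in rs: P=np.eye(3)-np.outer(d,d);A+=P;b+=P@o
    p=np.linalg.solve(A,b); return p,[float(np.linalg.norm((np.eye(3)-np.outer(d,d))@(p-o))) for o,d in rs]
def rings(im):   # centroids of the orange ring blobs
    h=cv2.cvtColor(im,cv2.COLOR_RGB2HSV); m=cv2.inRange(h,(4,160,110),(18,255,255))
    n,l,s,c=cv2.connectedComponentsWithStats(m,connectivity=8); 
    return [(c[i].round(1).tolist(),int(s[i,4])) for i in range(1,n) if s[i,4]>12]
def snap(name,f=None):
    T=toolT() if name=="wrist" else None
    im=bot.camera(name)
    if f: cv2.imwrite(f"pics/{f}.png",im[:,:,::-1]); np.save(f"pics/{f}.npy",T if T is not None else 0)
    return im,camT(name,T)
E
python3 - <<'E'
from h import *
im=cv2.imread("pics/wrist0.png")[:,:,::-1].copy()
T=toolT();np.save("pics/wrist0.npy",T)
KT=camT("wrist",T)
for c,n in rings(im): print(c,n,onz(KT,c,.066).round(3))
s=cv2.imread("pics/side0.png")[:,:,::-1].copy(); print("side",rings(s))
KS=camT("side")
c=cv2.imread("pics/side0.png")[140:290,290:410]
cv2.imwrite("pics/sc.png",cv2.resize(c,None,fx=4,fy=4,interpolation=cv2.INTER_CUBIC))
E
```

```text
[174.3, 56.9] 110 [0.48  0.091 0.066]
[138.5, 166.8] 67 [ 0.44  -0.004  0.066]
side [([357.6, 374.1], 17)]
```

View pics/sc.png

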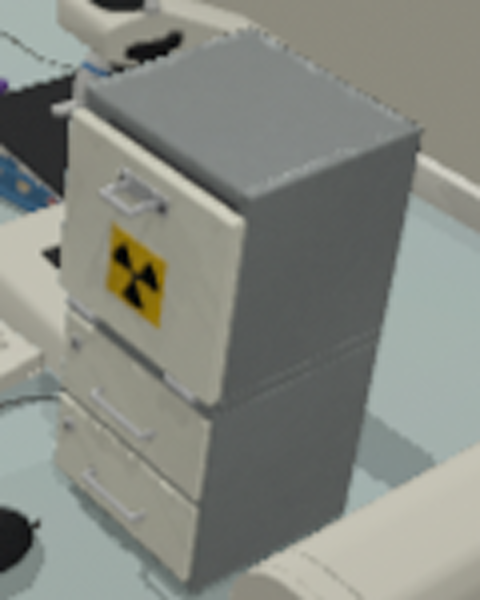

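```bash
python3 - <<'E'
from h import *
KS=camT("side")
f=lambda x,y,z: onz(KS,(290+x/4-.4,140+y/4-.4),z).round(3)
for a in [(85,90,.372),(245,200,.372),(418,130,.372),(255,30,.372),(75,110,.354),(243,218,.354),(62,298,.2),(216,405,.2),(190,585,0),(343,512,0),(103,192,.333),(155,212,.333)]: print(a,f(*a))
E
```

```text
(85, 90, 0.372) [ 0.652 -0.177  0.372]
(245, 200, 0.372) [ 0.647 -0.341  0.372]
(418, 130, 0.372) [ 0.804 -0.346  0.372]
(255, 30, 0.372) [ 0.812 -0.183  0.372]
(75, 110, 0.354) [ 0.649 -0.172  0.354]
(243, 218, 0.354) [ 0.652 -0.337  0.354]
(62, 298, 0.2) [ 0.638 -0.186  0.2  ]
(216, 405, 0.2) [ 0.647 -0.341  0.2  ]
(190, 585, 0) [ 0.666 -0.325  0.   ]
(343, 512, 0) [ 0.821 -0.336  0.   ]
(103, 192, 0.333) [ 0.619 -0.24   0.333]
(155, 212, 0.333) [ 0.632 -0.278  0.333]
```

```bash
python3 - <<'E'
from h import *
im0=cv2.imread("pics/wrist0.png")[:,:,::-1].copy(); K0=camT("wrist",np.load("pics/wrist0.npy"))
bot.move_pose([.47,.08,.26],bot.read_tool_rot()); print(bot.read_clock())
im,K1=snap("wrist","pole1"); r0=rings(im0);r1=rings(im);print(r0,r1)
p=45*np.pi/180; z=np.array([np.sin(p),0,-np.cos(p)]);x=np.array([-np.cos(p),0,-np.sin(p)])
for s,yaw in((1,0),(-1,0)):
    M=np.c_[s*x,np.cross(z,s*x),z]; print(s,bot.solve_ik([.53,-.2,.42],quat(M)))
s=1;M=np.c_[x,np.cross(z,x),z]
try:
    bot.move_pose([.53,-.2,.42],quat(M));print(bot.read_clock()); snap("wrist","eye1")
    bot.move_linear([.53,-.32,.42],speed=.2);print(bot.read_clock()); snap("wrist","eye2"); snap("side","side1")
except bot.PlanningError as e: print(e)
a=[cv2.imread(f"pics/{n}.png") for n in("pole1","eye1")]
cv2.imwrite("pics/m1.png",cv2.resize(np.hstack(a),(800,300),interpolation=cv2.INTER_AREA))
E
```

```text
2.1917
[([174.3, 56.9], 110), ([138.5, 166.8], 67)] [([267.4, 145.2], 81), ([229.4, 233.1], 41)]
1 [-0.76364506 -0.19597787 -0.56036197  0.5808629   0.51094986 -0.59511795]
-1 [-0.76364506 -0.19597787 -0.56036197  0.5808629   0.51094986  2.5464747 ]
4.125
4.925
```

View pics/m1.png

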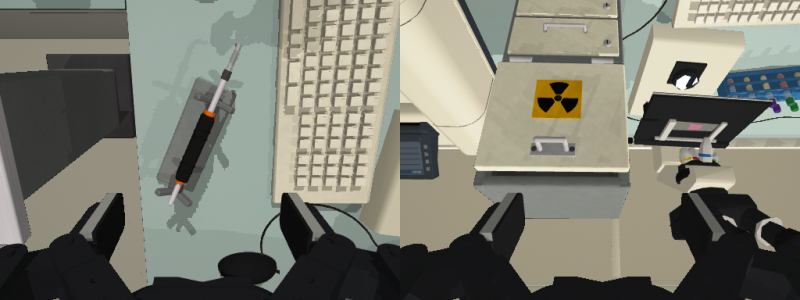

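```bash
python3 - <<'E'
from h import *
P=lambda n:cv2.imread(f"pics/{n}.png")
K=[camT("wrist",np.load(f"pics/{n}.npy")) for n in("wrist0","pole1","eye1","eye2")]
r0=[[174.3,56.9],[138.5,166.8]];r1=[[267.4,145.2],[229.4,233.1]]
for a,b in zip(r0,r1): print([v if isinstance(v,list) else v.round(4) for v in tri([ray(K[0],a),ray(K[1],b)])])
c1=proj(K[2],[.635,-.259,.333]);c2=proj(K[3],[.635,-.259,.333]);print(c1,c2)
def crop(n,c,w,h,f):
    x,y=int(c[0]-w/2),int(c[1]-h/2); print(n,x,y); return cv2.resize(P(n)[y:y+h,x:x+w],(w*f,h*f),interpolation=cv2.INTER_CUBIC)
t=np.hstack([crop("eye1",c1,100,75,4),crop("eye2",c2,100,75,4)])
b=np.hstack([crop("pole1",(285,85),100,75,4),crop("side1",(330,195),100,75,4)])
cv2.imwrite("pics/m2.png",np.vstack([t,b]))
E
```

```text
[array([0.4775, 0.0921, 0.0651]), [0.0002307860691881014, 0.00023078606918804548]]
[array([ 0.4375, -0.0031,  0.066 ]), [0.0003399545207191657, 0.0003399545207190838]]
[190.73209278 187.4196866 ] [331.21075015 187.1947771 ]
eye1 140 149
eye2 281 149
pole1 235 47
side1 280 157
```

View pics/m2.png

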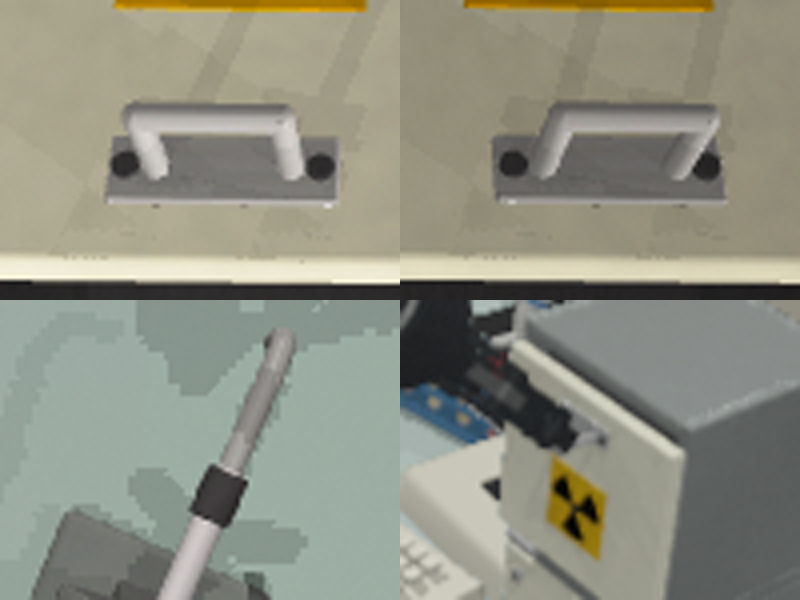

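```bash
python3 - <<'E'
from h import *
K=[camT("wrist",np.load(f"pics/{n}.npy")) for n in("eye1","eye2","pole1","wrist0")]
def t(n,a,b):
    p=lambda o,c:(o[0]+c[0]/4-.375,o[1]+c[1]/4-.375)
    q,e=tri([ray(K[0],p((140,149),a)),ray(K[1],p((281,149),b))]);print(n,q.round(4),np.round(e,4));return q
bar=t("bar",(211.5,118),(233,118))
t("barL",(123,118),(148,118));t("barR",(300,118),(318,118))
t("screwL",(125,165),(113,163));t("screwR",(321,167),(306,166))
t("signL",(115,9),(64,9));t("signR",(367,9),(313,9))
t("plateL",(106,202),(97,202));t("plateR",(340,202),(326,202))
c=np.array([.4575,.0445,.0655]);a=np.array([.4775-.4375,.0952,0]);a/=np.linalg.norm(a)
print("hook px pred",proj(K[2],c+.138*a+[0,0,-.001]),"seen (305,56)")
for s in("scene","side"):print(s,proj(camT(s),c+.05*a))
E
```

```text
bar [ 0.6211 -0.2552  0.3317] [0.0001 0.0001]
barL [ 0.6196 -0.2728  0.3325] [0.0001 0.0001]
barR [ 0.6226 -0.2374  0.3309] [0.0001 0.0001]
screwL [ 0.6405 -0.2772  0.3324] [0.0001 0.0001]
screwR [ 0.6423 -0.2351  0.3322] [0. 0.]
signL [ 0.644  -0.2852  0.2904] [0.0001 0.0001]
signR [ 0.6457 -0.2269  0.2894] [0.0001 0.0001]
plateL [ 0.6429 -0.2808  0.3403] [0.0001 0.0001]
plateR [ 0.6454 -0.2309  0.3392] [0.0001 0.0001]
hook px pred [304.43892016  59.74278872] seen (305,56)
scene [241.99946745 254.8078442 ]
side [213.08001618 221.53989793]
```

```bash
cat > g.py <<'E'
import numpy as np
from scipy import ndimage
a=np.linspace(0,np.pi/2,12)
# pole axis points (x,z,r): sharp corner and rounded bend together (conservative)
S=np.array([(x,0,4) for x in np.arange(40,110,1.5)]+[(x,0,3) for x in np.arange(110,131,1.)]
  +[(130+10*np.sin(t),-10+10*np.cos(t),3) for t in a]+[(140,-z,3) for z in np.arange(10,22.1,1)])
SC=S; # tip end is flat at z=-22: disc overreach of 3 mm trimmed below
S=S[~((S[:,0]==140)&(S[:,1]<-19.5))]
def pts(u,v,b,S=S):  # corner (140,0) of the pole at hatch (u=hx, v=hz-133), relative tilt b -> hx,hz
    x,z=S[:,0]-140,S[:,1]
    return u+x*np.cos(b)+z*np.sin(b), v-x*np.sin(b)+z*np.cos(b)
def clr(u,v,b,plate=2.0):
    X,Z=pts(u,v,b); r=S[:,2]
    bar=(np.hypot(X+25,Z)-3-r).min()
    face=np.where((Z<24),-X-r,99)
    pl=np.where(abs(Z)<9,-plate-X-r,99)
    return bar,min(face.min(),pl.min())
E
python3 - <<'E'
from g import *
us=np.arange(-45,0,1.);vs=np.arange(-10,60,1.)
for bd in range(-20,75,10):
    b=np.radians(bd)
    C=np.array([[min(clr(u,v,b)) for v in vs] for u in us])
    # engaged: tip more than 3 mm beyond bar (hz) 
    tipz=np.array([[pts(u,v,b,np.array([[140,-22,3.]]))[1][0] for v in vs] for u in us])
    tipx=np.array([[pts(u,v,b,np.array([[140,-22,3.]]))[0][0] for v in vs] for u in us])
    E=np.where((tipz<-3)&(us[:,None]>-25),C,-9)
    i,j=np.unravel_index(E.argmax(),E.shape)
    # slack along hx and hz from there; exit?
    s=lambda ax,L:[int(x) for x in ((lambda k:(k[0],k[-1]))(np.flatnonzero(ndimage.label(L>0)[0]==ndimage.label(L>0)[0][ax])))]
    ru=s(i,C[:,j]);rv=s(j,C[i,:])
    # widest escape to v>=55
    best=None
    for th in np.arange(4,-.1,-.25):
        l=ndimage.label(C>th)[0]
        if l[i,j] and (l[:,-1]==l[i,j]).any(): best=th;break
    print(bd,"best",C[i,j].round(1),"u",us[i],"v",vs[j],"u-range",us[ru[0]],us[ru[1]],"v-range",vs[rv[0]],vs[rv[1]],"escape clearance",best)
E
```

```text
-20 best 7.4 u -24.0 v -10.0 u-range -45.0 -10.0 v-range -10.0 -3.0 escape clearance 4.0
-10 best 6.8 u -24.0 v -10.0 u-range -45.0 -7.0 v-range -10.0 -3.0 escape clearance 4.0
0 best 7.0 u -12.0 v 13.0 u-range -18.0 -6.0 v-range 7.0 59.0 escape clearance 4.0
10 best 6.6 u -10.0 v 11.0 u-range -16.0 -4.0 v-range 4.0 59.0 escape clearance 4.0
20 best 6.3 u -9.0 v 8.0 u-range -15.0 -3.0 v-range 1.0 59.0 escape clearance 4.0
30 best 6.2 u -8.0 v 5.0 u-range -15.0 -2.0 v-range -2.0 59.0 escape clearance 3.75
40 best 6.1 u -7.0 v 1.0 u-range -14.0 -1.0 v-range -7.0 12.0 escape clearance 2.75
50 best 6.1 u -7.0 v -2.0 u-range -14.0 -1.0 v-range -10.0 7.0 escape clearance 1.5
60 best 6.2 u -8.0 v -5.0 u-range -15.0 -2.0 v-range -10.0 2.0 escape clearance 0.5
70 best 6.3 u -9.0 v -8.0 u-range -15.0 -3.0 v-range -10.0 -1.0 escape clearance None
```

```bash
cat > plan.py <<'E'
from h import *
from g import *
psi=-.035; B0=np.array([.6208,-.2553,.3325]); HX=np.array([np.cos(psi),np.sin(psi),0]); YW=np.array([-np.sin(psi),np.cos(psi),0]); Z=np.array([0,0,1.])
F0=B0+.025*HX; F0[2]=.3325-.133      # hinge
py=np.arctan2(.0952,.04); PX=np.array([np.cos(py),np.sin(py),0]); SEAT=np.array([.4575,.0445,.0657])+.001*PX
s=-1
def tool(o,px,pz):          # tool pose for a pole pose
    x=s*px; z=-pz; return o+bot.grip_depth*z, quat(np.c_[x,np.cross(z,x),z])
def rest(dz=0): return tool(SEAT+[0,0,dz],PX,Z)
def hatch(phi,b,u,v):       # u,v in mm
    th=phi-b; px=np.cos(th)*HX+np.sin(th)*Z; pz=-np.sin(th)*HX+np.cos(th)*Z
    hz=-np.sin(phi)*HX+np.cos(phi)*Z; hx=np.cos(phi)*HX+np.sin(phi)*Z
    return tool(F0+hz*(133+v)/1e3+hx*u/1e3-.140*px,px,pz)
bt=np.radians([0,10,20,30,40,50])
uc=lambda b:np.interp(b,bt,[-12,-10,-9,-8,-7,-7]); vc=lambda b:np.interp(b,bt,[10.5,8,5,2,-1,-3])
def swing(phi): b=phi/2; return hatch(phi,b,uc(b),vc(b))
E
python3 - <<'E'
import plan
from plan import *
for ss in (-1,1):
    plan.s=ss; print("s",ss)
    for n,q in [("rest",rest()),("rest+",rest(.12)),("pre0",hatch(0,0,-92,55)),("ins",swing(0))]+[(str(p),swing(p)) for p in(.4,.8,1.2,1.57)]+[("out",hatch(1.57,np.pi/4,-7,60)),("out2",hatch(1.57,np.pi/4,-40,100))]:
        j=bot.solve_ik(*q); print(n,q[0].round(3),None if j is None else j.round(2))
b=np.pi/4
for v in range(-4,45,4):
    c=[(min(clr(u,v,b)),u) for u in np.arange(-40,0,.5)]; print(v,max(c))
E
```

```text
s -1
rest [0.458 0.045 0.047] [-0.06  0.39 -0.66  0.52  0.   -1.23]
rest+ [0.458 0.045 0.167] [-0.06  0.22 -0.52  0.83  0.   -1.23]
pre0 [ 0.414 -0.248  0.369] [-0.69  0.14 -0.08  1.34  0.   -0.66]
ins [ 0.494 -0.251  0.324] [-0.6   0.29 -0.    1.28  0.   -0.57]
0.4 [ 0.449 -0.249  0.279] [-0.73  0.1  -0.38  0.94  0.13 -0.68]
0.8 [ 0.42  -0.248  0.217] [-0.87  0.   -0.71  0.58  0.29 -0.8 ]
1.2 [ 0.414 -0.248  0.146] [-1.    0.06 -0.98  0.16  0.48 -0.87]
1.57 [ 0.429 -0.249  0.08 ] [-1.07  0.31 -1.18 -0.39  0.65 -0.88]
out [ 0.367 -0.246  0.081] [-1.26  0.27 -1.23 -0.24  0.73 -1.11]
out2 [ 0.327 -0.245  0.048] [-1.41  0.38 -1.27 -0.26  0.77 -1.3 ]
s 1
rest [0.458 0.045 0.047] [-0.06  0.39 -0.66  0.52  0.    1.91]
rest+ [0.458 0.045 0.167] [-0.06  0.22 -0.52  0.83  0.    1.91]
pre0 [ 0.414 -0.248  0.369] [-0.69  0.14 -0.08  1.34  0.    2.48]
ins [ 0.494 -0.251  0.324] [-0.6   0.29 -0.    1.28  0.    2.57]
0.4 [ 0.449 -0.249  0.279] [-0.73  0.1  -0.38  0.94  0.13  2.46]
0.8 [ 0.42  -0.248  0.217] [-0.87  0.   -0.71  0.58  0.29  2.35]
1.2 [ 0.414 -0.248  0.146] [-1.    0.06 -0.98  0.16  
[... 215 characters left out ...]
.float64(13.447345269033647), np.float64(-40.0))
0 (np.float64(13.180885607003237), np.float64(-40.0))
4 (np.float64(13.447345269033647), np.float64(-40.0))
8 (np.float64(14.241805565086054), np.float64(-40.0))
12 (np.float64(15.524366342286019), np.float64(-40.0))
16 (np.float64(17.245549896703857), np.float64(-40.0))
20 (np.float64(19.35672245774754), np.float64(-40.0))
24 (np.float64(21.767267789221375), np.float64(-40.0))
28 (np.float64(24.416315307602556), np.float64(-40.0))
32 (np.float64(27.23402523432707), np.float64(-40.0))
36 (np.float64(30.062760957149067), np.float64(-40.0))
40 (np.float64(32.89220869187179), np.float64(-40.0))
44 (np.float64(35.7464768229898), np.float64(-40.0))
```

```bash
python3 - <<'E'
from plan import *
bot.set_gripper(.6)
p,q=rest(.12); bot.move_pose(p,q); print(bot.read_clock())
p,q=rest(0); bot.move_linear(p,speed=.15); print(bot.read_clock(),bot.read_position(),p,bot.read_ft_force())
bot.set_gripper(0,70); print(bot.read_gripper_width(),bot.read_finger_force(),bot.read_ft_force())
p,q=rest(.12); bot.move_linear(p,speed=.15); print(bot.read_clock(),bot.read_ft_force(),bot.read_gripper_width())
p,q=hatch(0,0,-92,55); bot.move_pose(p,q); print(bot.read_clock())
snap("side","sideA"); im,KT=snap("wrist","wristA")
a=cv2.imread("pics/sideA.png")[120:270,200:400]
cv2.imwrite("pics/mA.png",np.hstack([cv2.resize(a,(480,360),interpolation=cv2.INTER_CUBIC),cv2.resize(cv2.imread("pics/wristA.png"),(320,240)).repeat(1,0)[:240].copy() if 0 else cv2.copyMakeBorder(cv2.resize(cv2.imread("pics/wristA.png"),(320,240)),0,120,0,0,cv2.BORDER_CONSTANT)]))
E
```

```text
7.0917
8.0417 [0.45857817 0.04515672 0.04763408] [0.45788736 0.04542193 0.047     ] [-0.4627596   0.25388688  0.08916515]
0.19716902460104288 70.55866599082947 [ 2.49937621 -1.72242587  4.78996309]
9.3917 [-0.01436755 -0.7539896  -0.5638507 ] 0.19881690392565443
10.7417
```

View pics/mA.png

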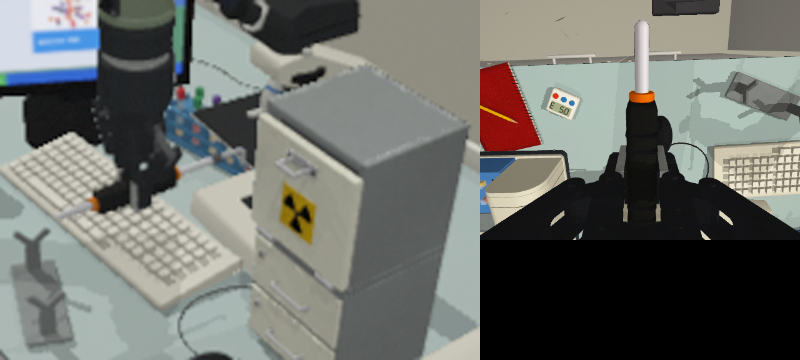

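```bash
python3 - <<'E'
from plan import *
T=np.load("pics/wristA.npy");KT=camT("wrist",T)
im=cv2.imread("pics/wristA.png")[:,:,::-1].copy(); r=rings(im);print(r)
# tool frame: pole axis assumed at z=-grip_depth; ring top visible surface z about -.012 more
for c,n in r:
    o,d=ray(KT,c); Ti=np.linalg.inv(T); o=(Ti@np.r_[o,1])[:3]; d=T[:3,:3].T@d
    for z in(-.019,-.025,-.031): print(z,(o+d*(z-o[2])/d[2]).round(4))
KS=camT("side")
pos=T[:3,3];px=-T[:3,0]
for x in(110,137,143): print(x,proj(KS,pos+x/1e3*px-.019*T[:3,2]))
c=cv2.imread("pics/sideA.png")[160:230,240:330];cv2.imwrite("pics/hA.png",cv2.resize(c,None,fx=6,fy=6,interpolation=cv2.INTER_CUBIC))
E
```

```text
[([258.5, 155.1], 632), ([120.7, 153.2], 61)]
-0.019 [ 0.0486 -0.0012 -0.019 ]
-0.025 [ 0.0499 -0.0012 -0.025 ]
-0.031 [ 0.0513 -0.0012 -0.031 ]
-0.019 [ 0.0494 -0.0515 -0.019 ]
-0.025 [ 0.0507 -0.049  -0.025 ]
-0.031 [ 0.052  -0.0466 -0.031 ]
110 [291.72294309 183.94802385]
137 [300.11945287 180.83288507]
143 [301.9623435  180.14916526]
```

View pics/hA.png

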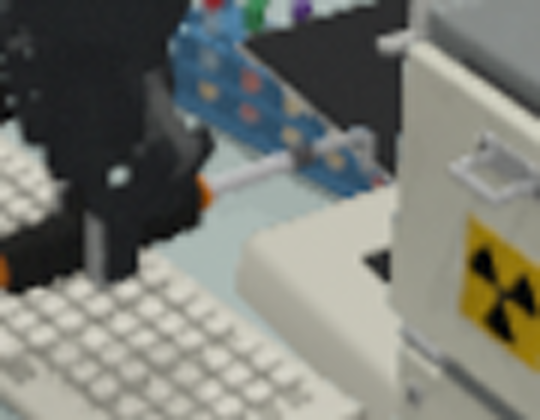

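```bash
python3 - <<'E'
from plan import *
bot.move_linear(hatch(0,0,-12,55)[0],speed=.12)
f0=bot.read_ft_force(); hit=bot.move_linear(hatch(0,0,-12,10.5)[0],speed=.06,until_force=4); print("down hit",hit,f0.round(2),bot.read_ft_force().round(2))
p0=bot.read_position()
h=bot.move_linear(hatch(0,0,-1,10.5)[0],speed=.03,until_force=2.5); p=bot.read_position(); print("face",h,((p-p0)@HX).round(4),(p-hatch(0,0,-12,10.5)[0])@HX,bot.read_ft_force().round(2),bot.read_clock())
bot.move_linear(hatch(0,0,-12,10.5)[0],speed=.03)
print(bot.read_ft_force().round(2),bot.read_clock())
snap("side","sideB");c=cv2.imread("pics/sideB.png")[155:230,270:370];cv2.imwrite("pics/hB.png",cv2.resize(c,None,fx=6,fy=6,interpolation=cv2.INTER_CUBIC))
E
```

```text
down hit False [-0.25  0.05 -1.41] [-0.14 -0.08 -1.34]
face True 0.0063 0.00643675383590721 [-0.87  0.3  -0.86] 12.8667
[ 0.11  0.02 -2.3 ] 13.225
```

View pics/hB.png

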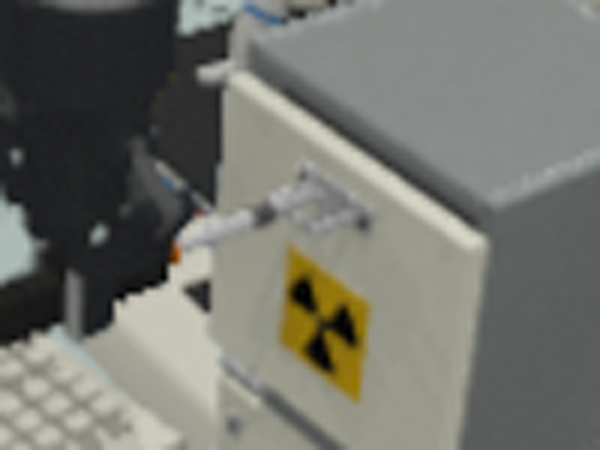

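```bash
cat > yel.py <<'E'
from plan import *
KS=camT("side")
def yellow():
    im=bot.camera("side");h=cv2.cvtColor(im,cv2.COLOR_RGB2HSV);m=cv2.inRange(h,(20,150,100),(32,255,255)); m[:, :290]=0;m[:,380:]=0;m[300:]=0
    n=int((m>0).sum()); 
    if n<5: return n,None
    y,x=np.nonzero(m);return n,(x.mean().round(1),y.mean().round(1))
def pred(phi,hz=.065):
    z=-np.sin(phi)*HX+np.cos(phi)*Z; return proj(KS,F0+z*hz).round(1)
E
python3 - <<'E'
from yel import *
print(yellow(),pred(0))
f0=bot.read_ft_force()
for phi in np.arange(.1,.55,.1):
    p,q=swing(phi); bot.move_linear(p,speed=.03,rotation=q)
    df=bot.read_ft_force()-f0; print(round(phi,2),bot.read_clock(),df.round(2),yellow(),pred(phi))
    if np.linalg.norm(df)>8: print("STOP");break
E
```

```text
(148, (np.float64(323.9), np.float64(208.4))) [324.7 207.4]
0.1 14.0 [1.14 0.06 0.06] (135, (np.float64(323.5), np.float64(208.8))) [322.9 208.2]
0.2 14.7333 [0.1  1.13 0.32] (114, (np.float64(321.6), np.float64(209.3))) [321.1 209.2]
0.3 15.475 [1.29 0.17 1.58] (93, (np.float64(319.9), np.float64(210.6))) [319.3 210.4]
0.4 16.225 [ 0.39 -0.31 -1.28] (61, (np.float64(318.1), np.float64(212.6))) [317.5 211.8]
0.5 16.9917 [-1.07  0.29 -0.85] (22, (np.float64(315.5), np.float64(216.0))) [315.8 213.3]
```

```bash
python3 - <<'E'
from yel import *
f0=bot.read_ft_force()
for phi in list(np.arange(.6,1.55,.1))+[1.57]:
    p,q=swing(phi); bot.move_linear(p,speed=.03,rotation=q)
    df=bot.read_ft_force()-f0; print(round(phi,2),bot.read_clock(),df.round(2))
    if np.linalg.norm(df)>9: print("STOP");break
snap("side","sideC");snap("scene","sceneC")
c=cv2.imread("pics/sideC.png")[140:300,250:410];d=cv2.imread("pics/sceneC.png")[100:260,240:400]
cv2.imwrite("pics/hC.png",np.hstack([cv2.resize(x,(400,400),interpolation=cv2.INTER_CUBIC) for x in(c,d)]))
E
```

```text
0.6 17.7583 [ 0.02  0.15 -1.27]
0.7 18.4833 [ 0.56  0.92 -0.77]
0.8 19.2167 [-0.42 -0.65 -1.59]
0.9 19.95 [-0.33  0.52 -0.94]
1.0 20.6917 [-0.29 -0.02 -1.58]
1.1 21.4417 [-0.41 -0.61 -1.47]
1.2 22.1917 [-0.9  -0.13 -2.13]
1.3 22.95 [-0.43 -0.76 -1.62]
1.4 23.7083 [-1.08  0.16 -1.77]
1.5 24.475 [ 0.88 -0.77 -1.88]
1.57 25.0583 [-0.01  0.29  0.09]
```

View pics/hC.png

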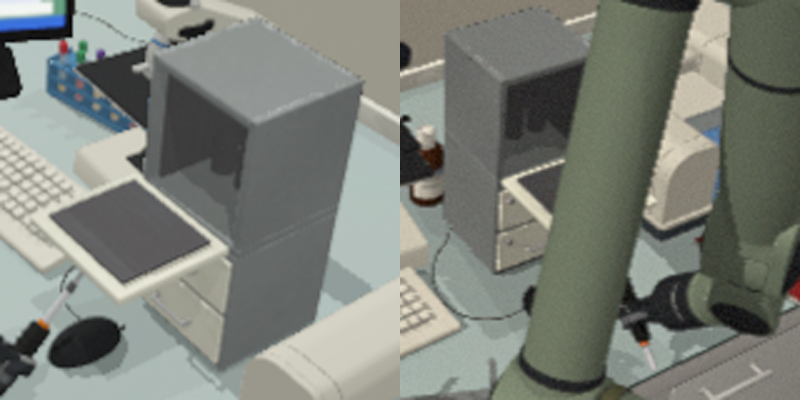

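```bash
python3 - <<'E'
from yel import *
h=-HX
for y in(.085,-.085): print(proj(KS,F0+h*.154+YW*y).round(1), "at 1.5:",proj(KS,F0+(-np.sin(1.5)*HX+np.cos(1.5)*Z)*.154+YW*y).round(1))
for bd in(45,48):
  for v in range(-2,34,3):
    U=np.arange(-20,0,.5);c=[clr(u,v,np.radians(bd)) for u in U];k=int(np.argmax([min(x) for x in c]));print(bd,v,U[k],np.round(c[k],1))
E
```

```text
[262.2 228. ] at 1.5: [262.3 225. ]
[298.1 262.3] at 1.5: [298.4 259.2]
45 -2 -6.5 [5.7 5.7]
45 1 -7.0 [6.  6.2]
45 4 -5.5 [5.  4.7]
45 7 -4.5 [3.6 3.7]
45 10 -3.5 [2.8 2.9]
45 13 -2.5 [3.1 2.9]
45 16 -2.5 [3.4 3.7]
45 19 -3.0 [4.2 4.2]
45 22 -20.0 [ 6.  21.2]
45 25 -20.0 [ 8.3 21.4]
45 28 -20.0 [10.8 22.4]
45 31 -20.0 [13.5 24.1]
48 -2 -7.0 [6.  6.1]
48 1 -6.5 [5.6 5.6]
48 4 -5.0 [4.4 4.1]
48 7 -4.0 [2.9 3.1]
48 10 -3.0 [2.3 2.5]
48 13 -2.0 [2.9 2.6]
48 16 -2.0 [3.5 3.1]
48 19 -20.0 [ 4.8 21.1]
48 22 -20.0 [ 7.  21.1]
48 25 -20.0 [ 9.3 21.5]
48 28 -20.0 [11.8 22.6]
48 31 -20.0 [14.4 25.2]
```

```bash
python3 - <<'E'
from yel import *
b=np.pi/4
for u,v in [(-7,1),(-5,5.5),(-3.5,10),(-2.5,13),(-2.5,16),(-3,19),(-5,25),(-12,38),(-22,58)]:
    h=bot.move_linear(hatch(np.pi/2,b,u,v)[0],speed=.03 if v<26 else .08,until_force=3.5); print(u,v,h,bot.read_ft_force().round(2),bot.read_clock())
    if h: break
E
```

```text
-7 1 False [-0.25 -0.61 -1.28] 25.4083
-5 5.5 False [ 0.63  0.36 -1.45] 25.725
-3.5 10 False [-0.39  0.15 -1.28] 26.0333
-2.5 13 False [-0.07 -0.03 -1.79] 26.2917
-2.5 16 False [-0.31 -0.33 -1.22] 26.5417
-3 19 False [ 0.26  0.14 -0.14] 26.7917
-5 25 False [-0.17 -0.09 -1.53] 27.15
-12 38 False [ 0.31 -0.15 -0.62] 27.4833
-22 58 False [ 0.25 -0.23 -1.62] 27.9167
```

```bash
python3 - <<'E'
from yel import *
bot.move_linear([.37,-.06,.18],speed=.15); print(bot.read_clock())
p,q=rest(.13); bot.move_pose(p,q)
bot.move_linear(rest(.03)[0],speed=.12); print(bot.read_clock(),bot.read_ft_force().round(2))
h=bot.move_linear(rest(.0008)[0],speed=.04,until_force=5); print(h,bot.read_position()-rest(0)[0],bot.read_ft_force().round(2),bot.read_clock())
E
```

```text
Traceback (most recent call last):
cell.PlanningError: the arm cannot follow that straight line within its joint ranges
```

```bash
python3 - <<'E'
from yel import *
q0=hatch(0,0,0,0)[1]
for x in(.325,.335,.345):
    try: bot.move_linear([x,-.245,.13],speed=.12,rotation=q0); break
    except bot.PlanningError as e: print(x,e)
else: raise SystemExit
print(bot.read_clock())
bot.move_linear([.36,-.03,.15],speed=.2); print(bot.read_clock())
p,q=rest(.13); bot.move_pose(p,q)
bot.move_linear(rest(.03)[0],speed=.12); print(bot.read_clock(),bot.read_ft_force().round(2))
h=bot.move_linear(rest(.0008)[0],speed=.04,until_force=5); print(h,bot.read_position()-rest(0)[0],bot.read_ft_force().round(2),bot.read_clock())
E
```

```text
29.1583
30.4
32.3167 [-0.67  0.71 -0.38]
True [ 0.00011617 -0.00021363  0.00259892] [ 2.45 -1.   -1.17] 32.9667
```

```bash
python3 - <<'E'
from yel import *
n=np.array([PX[1],-PX[0],0])
p=bot.read_position(); bot.move_linear(p+[0,0,.002]+n*.0012,speed=.02); print(bot.read_ft_force().round(2))
t=rest(.0012)[0]+n*.0012
h=bot.move_linear(t,speed=.02,until_force=5); f=bot.read_ft_force();print(h,(bot.read_position()-rest(0)[0]).round(4),f.round(2),f@n,bot.read_clock())
E
```

```text
[ 0.64 -0.1  -1.21]
True [ 0.0015 -0.0006  0.0011] [ 1.32 -1.08  1.39] 1.6346920618430416 33.5083
```

```bash
python3 - <<'E'
from yel import *
bot.set_gripper(.35); bot.set_gripper(.65); print(bot.read_ft_force().round(2))
p=bot.read_position(); bot.move_linear(p+[0,0,.14],speed=.15)
# same view as pole1
bot.move_pose([.47,.08,.26],[0,.7071068,.7071068,0]); print(bot.read_clock())
im,K1=snap("wrist","poleZ"); print(rings(im),"was [267.4,145.2],[229.4,233.1]")
snap("side","sideZ")
c=cv2.imread("pics/sideZ.png")[150:310,150:360]; d=cv2.imread("pics/poleZ.png")[30:280,120:370]
cv2.imwrite("pics/hZ.png",np.hstack([cv2.resize(x,(400,400),interpolation=cv2.INTER_CUBIC) for x in(c,d)]))
E
```

```text
[-0.34  0.3   0.75]
37.6333
[([267.8, 145.0], 84), ([229.7, 233.1], 43)] was [267.4,145.2],[229.4,233.1]
```

View pics/hZ.png

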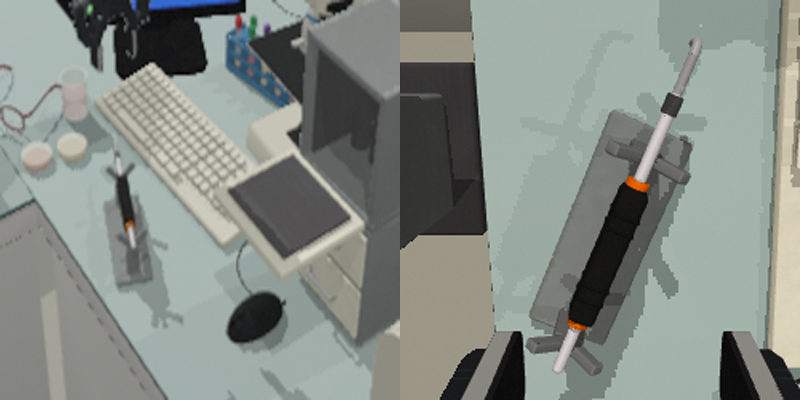

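The pole lies in both Vs with its rings within 0.4 px of where they started. The hatch is level and down, and the dishes and beaker haven't moved.

```bash
python3 -c "
from cell import bot
print(bot.close_job())"
```

```text
the job is handed in; nothing more can be done
None
```

The job is handed in, finished at about 38 s: the hatch is down on its stop, the pole is unhooked and back in its rest with the hook hanging down, and the timer, dishes and beaker were left alone.

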